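# Walk the bonding block round against the bench fence

## Task

The heavy blue bonding block stands askew on the bench. Push it round by its sides and corners until one of its two long sides lies flat against the near face of the steel fence, with the block's middle opposite the fence's red mark to within about 2.5 cm. Only push it along the bench, slowly and gently: do not lift or tip it, do not touch the freshly glued brass adapter on top of it, leave the tape, jar and screwdriver where they are, and come away clear when it is seated.

Things in the scene. Friction and masses are not known exactly. Their poses are not given: they have to be found in the camera images.
- block: Loose heavy blue cast block, bright top: 95 mm along its x (between the long sides), 150 mm along its y, 45 mm high; origin at the centre of its underside, z up. 1.2 to 2 kg; slides at a push of about 5 to 20 N. Either long side (+x or -x) may go to the fence. At the start its long axis points at the fence, give or take about 55 degrees.
- adapter: Freshly glued brass adapter fixed in the middle of the block's top: a 50 x 50 mm plate 4 mm thick with a stub 38 mm across at its foot, 19 mm square at its head; it stands from 45 to 65 mm above the bench. Origin at the centre of its underside. Not to be touched.
- fence: Fixed dark steel bar on the bench beyond the block: 30 mm along its x, 340 mm along its y, 35 mm high; origin at the centre of its underside. Its near face, towards the robot, is the plane x = -15 mm of its own frame, clear along its whole length; a red band 12 mm wide at y = 0 marks the middle. Turned up to 10 degrees from square to the robot.
- tape: Bystander: yellow roll of tape lying flat, loose, 96 mm across, 25 mm high; origin at the centre of its underside.
- jar: Bystander: small loose jar standing upright, 60 mm across, 75 mm high; origin at the centre of its underside.
- screwdriver: Bystander: loose screwdriver lying on the bench, about 200 mm long, along its own x (handle to -x); origin under its middle.
There are look-alikes about, which are no part of the job. Of the things that look like the block, take the one that is farthest from the robot's base at the start.

How it is judged:
By the outcome, as a careful person would: the job done as asked, in the order asked, and still so for the second after the job is handed in, with the robot touching nothing.
It also fails if it takes over 64 s, if anything falls off the work surface, if the arm or the gripper's body presses on something with over 40 N, if the wrist force passes 120 N, or if a joint passes its speed limit or range.

## Robot

A 6-joint arm with a two-finger parallel gripper is mounted at the origin on the work surface. World frame = base frame: x ahead of the robot, y to its left, z up, the work surface at z = 0. Lengths are in m, angles in rad, forces in N, time in s.
With the tool pointing down it reaches from about 0.25 to 0.725 m from the base axis. Payload 9.7 kg.
Tool frame: the origin (TCP) lies on the mounting face of the last link; the fingertips stand 173 mm ahead of it and the grasp point (between the pads) lies 155 mm ahead of it; z points along the fingers, y is the line along which they close (so a half turn about z gives the same grasp; the last joint's range is limited). The gripper opens to 85 mm and grips with 20 to 120 N. Pads are 22 mm wide; open, the fingers measure 114 mm over their backs; the gripper's body (76 mm by 85 mm) begins 54 mm behind the grasp point. The pads swing forward as they close: fully open they stand 13 mm farther back than shut.
Start: joints at [1.229, 0.087, 0.176, 1.66, 0, 1.571], TCP at [0.184, 0.518, 0.405] pointing down, gripper open.
Joint ranges: [-3.13, 3.13], [-0.85, 1.81], [-1.15, 1.24], [-2.2, 2.28], [-1.44, 1.52], [-3.14, 3.14]. Speed limits (rad/s): [2.22, 2.22, 2.57, 3.14, 3.14, 3.14].

## Interface

Orientations are given as a unit quaternion [w, x, y, z].
In Python, from rig import env gives the robot as it stands. The module is installed in compiled form; this text tells all that it offers.
- The arm moves only by the tool send_rows, never from a script. Its arguments are lists of equal length, an entry for each row: "xyz": the shift along the tool's x, y, z normalised to -1 to 1, where 1 is 30 cm, a list of three; "yaw": the turn about the tool's z normalised to -1 to 1, where 1 is pi rad; "fingers": the opening, from -1 (shut) to 1 (fully open). A call has 1 to 10 rows; each row shifts and turns the commanded pose from where the row before left it, along the tool's axes as they then stand; what a row does not reach is not made up. A row lasts 1/10 s, in which the tool goes at most 50 mm and 8.59 degrees, less where a joint would pass 70% of its speed; a pose out of reach is approached as far as the arm can. A call with a number of a shift or a turn outside -1 to 1 is refused whole. A call with a gripper value outside its range is refused whole. The fingers move at their own pace and stop on an object; "force" is the grip in N (left out, the last holds). Time passes only in rows, so rows that do not move let the fingers close. It gives the time, the measured TCP pose, the force, the opening and the grip force at its end, in the units of the state.
- env.sense(): the state, without advancing time (a new reading comes with each control period).
- env.capture(name): name is "scene" or "top" or "wrist"; returns a dict with "frame" (384x512x3 uint8, red, green, blue), "fx", "fy", "cx", "cy" (pixels), "camera_from_world" (4x4, takes a point from world to camera coordinates). Camera axes: x right, y down, z forward; pixel columns grow to the right and rows downward; lengths in m; the calibration is good to about 2 mm. A picture is of the moment at which its call begins. There is no depth.
- env.hand_in(): hands the job in; it is judged then, once.
Trained networks look in a picture, given as the dict that the camera call returned (one of the last four; its "shot" number tells which), for a name from the list of things; names that differ only in an ending like _2 or _b are one class to them, and where a whole thing is asked for, a point or a joint stands for the part that bears it (a point fixed in the world has none). Each returns a list of dicts, best first, with "conf" (0 to 1); they miss things now and then, are a little off and sometimes report something else, mostly with a low value. They report only what shows in the picture. A call takes as long as a camera call. They do not tell look-alikes from the thing itself.
- env.find_in(picture, name): "box" ([left, top, right, bottom] in pixels, round what is visible of it).
- env.mark_of(picture, name): "position" ([column, row] in pixels: a listed point, or the origin of a listed thing).
The state is a dict: "t": time; "joints": joint angles; "qd": joint speeds; "joint_torque": joint torques, N m; "eef_pos": TCP position; "orientation": TCP orientation; "ft_force": force on the tool from outside, world axes, zero at the start; "ft_torque": the same for the moment, N m; "grip_width": finger opening in m; "grasp_force": force on a finger pad.
Only numpy, scipy, OpenCV 4.12 (cv2) and the standard library are available. Lean on these libraries where they do the work, as an engineer would, in place of code of your own. Each camera call takes 0.05 s, during which the arm holds its last target. There are 200 camera calls.

## Working session

There is one attempt and no reset: what is moved stays moved. The work goes in short steps, Python scripts to look and compute and a tool call to move; the robot and the scene stay as the last step left them, time stands still between calls to the robot, and variables do not carry over. Pictures are saved under pics/ and viewed, at most 10 in all, crops included, and the job is handed in when it is done.

Besides the shell and the picture viewer there is one more tool, called after "Request:" in YAML: its name, and indented under it one key for each argument. send_rows: Moves the arm, as the interface text tells. Scaled input: -1 to 1 covers 30 cm each way for a shift and pi rad each way for a turn. Its arguments: {"type":"object","properties":{"xyz":{"type":"array","items":{"type":"array","items":{"type":"number"}}},"yaw":{"type":"array","items":{"type":"number"}},"fingers":{"type":"array","items":{"type":"number"}},"force":{"type":"number"}},"required":["xyz","yaw","fingers"]}

```bash
mkdir -p pics
cat > h.py <<'E'
import numpy as np, cv2
from rig import env
def px2w(c,u,v,z):
    M=np.array(c["camera_from_world"]);R,t=M[:3,:3],M[:3,3]
    d=R.T@np.array([(u-c["cx"])/c["fx"],(v-c["cy"])/c["fy"],1]);o=-R.T@t
    return o+d*(z-o[2])/d[2]
def w2px(c,p):
    M=np.array(c["camera_from_world"]);q=M[:3,:3]@np.array(p)+M[:3,3]
    return np.array([q[0]/q[2]*c["fx"]+c["cx"],q[1]/q[2]*c["fy"]+c["cy"]])
def save(c,n): cv2.imwrite("pics/"+n,c["frame"][:,:,::-1])
E
python3 - <<'E'
from h import *
s=env.sense();print(s["t"],s["eef_pos"],s["orientation"],s["ft_force"])
ims=[]
for n in ["top","scene"]:
    c=env.capture(n);ims.append(c["frame"][:,:,::-1]);print(n,px2w(c,256,192,0))
    for k in ["block","adapter","fence","tape","jar","screwdriver"]:
        for m in env.mark_of(c,k):
            z=.045 if k=="adapter" else 0
            print(k,round(m["conf"],2),np.round(m["position"]),px2w(c,*m["position"],z).round(3))
    cv2.imwrite(f"pics/{n}0.png",cv2.resize(ims[-1],(800,600)))
E
```

```text
0.0 [0.18436016 0.51817503 0.40398907] [-9.92934025e-05  1.70083126e-01  9.85429503e-01 -6.44756774e-04] [ 0.27670013  0.5036483  -0.16862999]
top [ 0.52089406 -0.02358324  0.        ]
block 0.98 [332. 254.] [ 0.306 -0.221  0.   ]
block 0.84 [260. 188.] [ 0.533 -0.036  0.   ]
block 0.61 [259. 187.] [ 0.535 -0.035  0.   ]
block 0.6 [173. 274.] [0.309 0.247 0.   ]
adapter 0.8 [259. 185.] [ 0.53  -0.035  0.045]
adapter 0.76 [337. 255.] [ 0.302 -0.226  0.045]
adapter 0.68 [172. 272.] [0.313 0.239 0.045]
fence 0.75 [242. 135.] [ 0.709 -0.001  0.   ]
tape 0.86 [146. 212.] [ 0.503  0.314 -0.   ]
tape 0.51 [260. 186.] [ 0.538 -0.038  0.   ]
jar 0.77 [353. 202.] [ 0.453 -0.311  0.   ]
scene [ 0.48789458 -0.05012326  0.        ]
block 0.79 [387. 202.] [0.31 0.25 0.  ]
block 0.74 [246. 138.] [ 0.297 -0.231  0.   ]
block 0.59 [254. 203.] [ 0.526 -0.03   0.   ]
adapter 0.74 [252. 130.] [ 0.303 -0.203  0.045]
adapter 0.65 [252. 190.] [ 0.528 -0.035  0.045]
adapter 0.54 [393. 190.] [0.311 0.253 0.045]
fence 0.57 [214. 257.] [0.721 0.003 0.   ]
tape 0.93 [385. 262.] [ 0.501  0.319 -0.   ]
jar 0.76 [194. 150.] [ 0.449 -0.319  0.   ]
jar 0.22 [250. 190.] [ 0.493 -0.067  0.   ]
screwdriver 0.89 [140. 176.] [ 0.632 -0.354  0.   ]
```

View pics/top0.png

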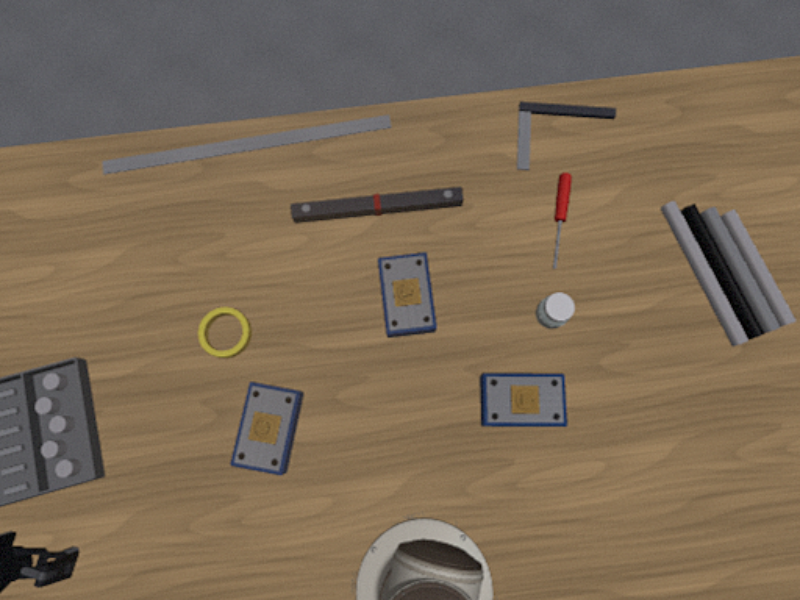

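Run:
```python
from h import *
c=env.capture("top");f=c["frame"][:,:,::-1]
cv2.imwrite("pics/crop.png",cv2.resize(f[110:235,170:320],(780,650))[:600])
```

```text
(no output)
```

View pics/crop.png

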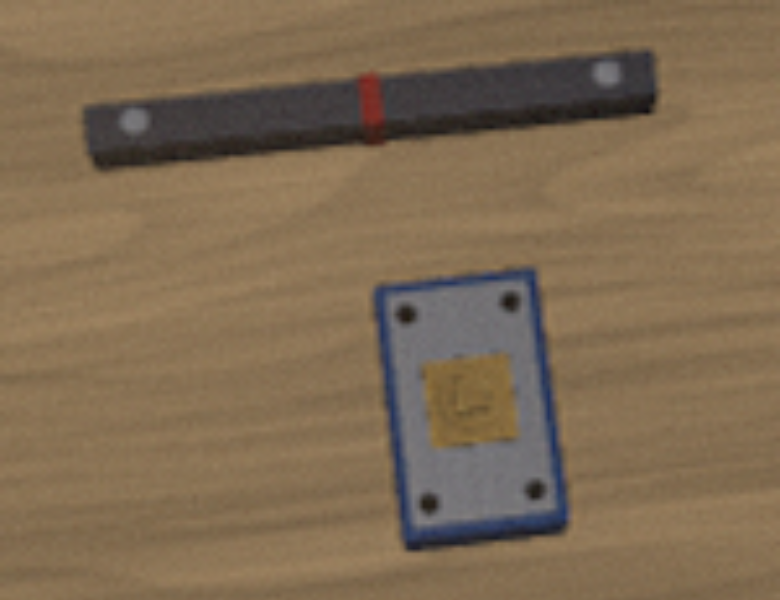

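The candidate blocks, in 512-px top-view pixels, are the centre one at (260,188), the right one at (332,254) and the left one at (173,274). The centre one is farthest from the base at about 0.53 m, and the others are at about 0.38–0.40 m. The crop confirms it: blue block with a brass adapter, long axis towards the fence, red mark at about (242,130).

```bash
cat >> h.py <<'E'
from scipy.optimize import least_squares
def box(p,L):
    ca,sa=np.cos(p[2]),np.sin(p[2]);o=[]
    for z in (0,L[2]):
        for a,b in ((1,1),(1,-1),(-1,-1),(-1,1)):
            x,y=a*L[0]/2,b*L[1]/2;o.append([p[0]+ca*x-sa*y,p[1]+sa*x+ca*y,z])
    return np.array(o)
def fit(c,p0,L,mask,r):
    q=w2px(c,[p0[0],p0[1],L[2]/2])
    m=mask.astype(np.uint8);m=cv2.morphologyEx(m,cv2.MORPH_OPEN,np.ones((3,3)))
    cs,_=cv2.findContours(m,cv2.RETR_EXTERNAL,cv2.CHAIN_APPROX_NONE)
    cs=[k for k in cs if abs(k.mean((0,1))-q).max()<r]
    k=max(cs,key=cv2.contourArea);pts=cv2.convexHull(k)[:,0].astype(float)
    # densify the hull
    n=np.roll(pts,-1,0);pts=np.concatenate([pts+(n-pts)*t for t in np.linspace(0,1,8,endpoint=False)])
    def f(p):
        h=cv2.convexHull(np.array([w2px(c,x) for x in box(p,L)],np.float32))
        return [cv2.pointPolygonTest(h,(float(u),float(v)),True)-.5 for u,v in pts]
    s=min((least_squares(f,[p0[0],p0[1],p0[2]+d],x_scale=[.01,.01,.1],diff_step=1e-3,loss="soft_l1") for d in (-.3,0,.3)),key=lambda s:s.cost)
    return s.x,np.sqrt(np.mean(np.square(s.fun)))
def hsv(c): return cv2.cvtColor(c["frame"],cv2.COLOR_RGB2HSV).astype(int)
def block(c,p0):
    f=c["frame"].astype(int);return fit(c,p0,(.095,.15,.045),(f[...,2]>f[...,0]-6)&(f.max(2)>75),25)
def fence(c,p0):
    f=c["frame"].astype(int);return fit(c,p0,(.03,.34,.035),(f.max(2)<95)&(f[...,0]-f[...,2]<30),25)
E
python3 - <<'E'
from h import *
c=env.capture("top")
for z in c["frame"][[188,188,135,135,160,190],[250,262,220,250,260,220]]: print(z)
b,e=block(c,[.53,-.035,.1]);print("block",b,e)
f,e2=fence(c,[.709,-.001,.05]);print("fence",f,e2)
h=hsv(c);m=((h[...,0]<8)|(h[...,0]>172))&(h[...,1]>130)
ys,xs=np.nonzero(m[115:150,225:260]);print("red",px2w(c,xs.mean()+225,ys.mean()+115,.033),len(xs))
im=c["frame"][:,:,::-1].copy()
im=cv2.resize(im[100:230,150:330],(720,520),interpolation=cv2.INTER_NEAREST)
for p,L in((b,(.095,.15,.045)),(f,(.03,.34,.035))):
    h_=cv2.convexHull(np.array([(w2px(c,x)+.5-[150,100])*4 for x in box(p,L)],np.float32)).astype(int)
    cv2.polylines(im,[h_],True,(0,255,0),1)
cv2.imwrite("pics/fit0.png",im)
E
```

```text
[120 119 127]
[100  80  51]
[60 53 53]
[40 33 27]
[133 109  80]
[134 109  83]
block [ 0.52876609 -0.03590614 -1.57439681] 0.7736019273836163Traceback (most recent call last):
  File "<stdin>", line 5, in <module>
  File "h.py", line 35, in fence
    f=c["frame"].astype(int);return fit(c,p0,(.03,.34,.035),(f.max(2)<95)&(f[...,0]-f[...,2]<30),25)
                                    ~~~^^^^^^^^^^^^^^^^^^^^^^^^^^^^^^^^^^^^^^^^^^^^^^^^^^^^^^^^^^^^^
  File "h.py", line 23, in fit
    k=max(cs,key=cv2.contourArea);pts=cv2.convexHull(k)[:,0].astype(float)
ValueError: max() iterable argument is empty
```

```bash
python3 - <<'E'
s=open("h.py").read()
i=s.index("def block")
s=s[:i]+'''def block(c,p0):
    f=c["frame"].astype(int);return fit(c,p0,(.095,.15,.045),(f[...,2]>f[...,0]*.9-2)&(f[...,2]>48),25)
def fence(c,p0):
    f=c["frame"].astype(int);h=hsv(c)
    m=((f.max(2)<85)|(((h[...,0]<8)|(h[...,0]>172))&(h[...,1]>130))).astype(np.uint8)
    return fit(c,p0,(.03,.34,.035),cv2.morphologyEx(m,cv2.MORPH_CLOSE,np.ones((3,3))),25)
def overlay(c,items,n,x0=150,y0=100):
    im=cv2.resize(c["frame"][y0:y0+130,x0:x0+180,::-1],(720,520),interpolation=cv2.INTER_NEAREST)
    for p,L in items:
        h=cv2.convexHull(np.array([(w2px(c,x)+.5-[x0,y0])*4 for x in box(p,L)],np.float32)).astype(int)
        cv2.polylines(im,[h],True,(0,255,0),1)
    cv2.imwrite("pics/"+n,im)
B=(.095,.15,.045);F=(.03,.34,.035)
'''
open("h.py","w").write(s)
E
python3 - <<'E'
from h import *
c=env.capture("top")
b,e=block(c,[.53,-.035,-1.57]);print("block",b,e)
f,e2=fence(c,[.709,-.001,0]);print("fence",f,e2)
h=hsv(c);m=((h[...,0]<8)|(h[...,0]>172))&(h[...,1]>130)
ys,xs=np.nonzero(m[115:150,225:260]);print("red",px2w(c,xs.mean()+225,ys.mean()+115,.033),len(xs))
overlay(c,[(b,B),(f,F)],"fit0.png")
E
```

```text
block [ 0.52767878 -0.03601668 -1.56996754] 0.47398530694311797
fence [ 0.71675784 -0.00149078 -0.02237056] 0.2958975857264148
red [ 0.71337791 -0.00163327  0.033     ] 45
```

View pics/fit0.png

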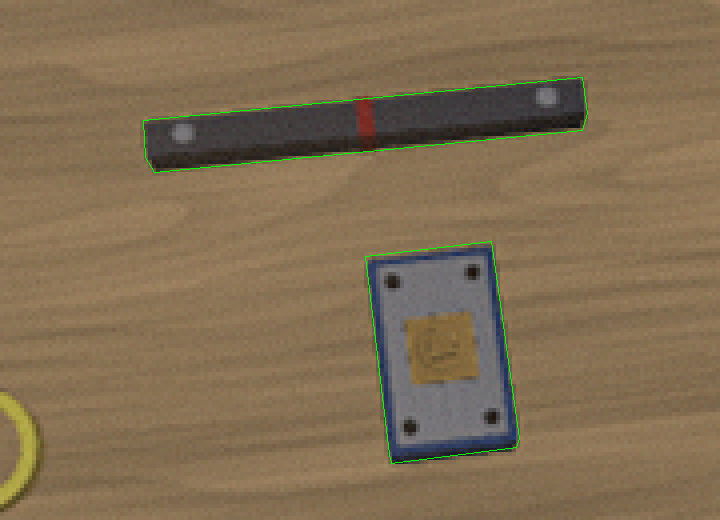

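```bash
cat >> h.py <<'E'
from scipy.spatial.transform import Rotation as Ro
def tcp():
    s=env.sense();w,x,y,z=s["orientation"];R=Ro.from_quat([x,y,z,w]).as_matrix()
    return s,np.array(s["eef_pos"]),np.degrees(np.arctan2(R[1,0],R[0,0]))
def rows(wps,start=None):
    """wps: world (x,y,z,toolx_deg) per row; prints shift/turn rows (tool z taken as down)"""
    if start is None: _,p,a=tcp()
    else: p,a=np.array(start[:3]),start[3]
    X=[];Y=[]
    for w in wps:
        d=np.array(w[:3])-p;r=np.radians(a);u=np.array([np.cos(r),np.sin(r)]);v=np.array([u[1],-u[0]])
        da=(w[3]-a+180)%360-180
        X.append([round(float(q)/.3,4) for q in (d[:2]@u,d[:2]@v,-d[2])]);Y.append(round(-da/180,4));p=np.array(w[:3]);a=w[3]
    print(X);print(Y)
def lerp(a,b,n): return [np.array(a)+(np.array(b)-np.array(a))*(i+1)/n for i in range(n)]
E
python3 - <<'E'
from h import *
s,p,a=tcp();print(p,a)
w=lerp([*p,a],[.464,-.13,.33,270],18)
rows(w[:9]);rows(w[9:],w[8])
E
```

```text
[0.1843311  0.51818661 0.40470644] 160.4181174525456
[[-0.089, -0.0957, 0.0138], [-0.0784, -0.1046, 0.0138], [-0.0668, -0.1124, 0.0138], [-0.0545, -0.1188, 0.0138], [-0.0416, -0.1239, 0.0138], [-0.0283, -0.1276, 0.0138], [-0.0146, -0.1299, 0.0138], [-0.0007, -0.1307, 0.0138], [0.0132, -0.1301, 0.0138]]
[np.float64(-0.0338), np.float64(-0.0338), np.float64(-0.0338), np.float64(-0.0338), np.float64(-0.0338), np.float64(-0.0338), np.float64(-0.0338), np.float64(-0.0338), np.float64(-0.0338)]
[[0.0269, -0.1279, 0.0138], [0.0403, -0.1244, 0.0138], [0.0533, -0.1194, 0.0138], [0.0656, -0.1131, 0.0138], [0.0773, -0.1055, 0.0138], [0.088, -0.0967, 0.0138], [0.0978, -0.0868, 0.0138], [0.1064, -0.0759, 0.0138], [0.1139, -0.0642, 0.0138]]
[np.float64(-0.0338), np.float64(-0.0338), np.float64(-0.0338), np.float64(-0.0338), np.float64(-0.0338), np.float64(-0.0338), np.float64(-0.0338), np.float64(-0.0338), np.float64(-0.0338)]
```

Request:
send_rows:
  xyz:
    - [-0.089,-0.096,0.014]
    - [-0.078,-0.105,0.014]
    - [-0.067,-0.112,0.014]
    - [-0.055,-0.119,0.014]
    - [-0.042,-0.124,0.014]
    - [-0.028,-0.128,0.014]
    - [-0.015,-0.13,0.014]
    - [-0.001,-0.131,0.014]
    - [0.013,-0.13,0.014]
  yaw: [-0.034,-0.034,-0.034,-0.034,-0.034,-0.034,-0.034,-0.034,-0.034]
  fingers: [-1,-1,-1,-1,-1,-1,-1,-1,-1]
  force: 20

```text
t: 1.75
eef_pos: [0.3254, 0.1926, 0.3669]
orientation: [0.0, -0.307, 0.952, 0.0]
ft_force: [0.8, 0.3, 0.1]
grip_width: -0.0
grasp_force: 0.0
```

Request:
send_rows:
  xyz:
    - [0.027,-0.128,0.014]
    - [0.04,-0.124,0.014]
    - [0.053,-0.119,0.014]
    - [0.066,-0.113,0.014]
    - [0.077,-0.106,0.014]
    - [0.088,-0.097,0.014]
    - [0.098,-0.087,0.014]
    - [0.106,-0.076,0.014]
    - [0.114,-0.064,0.014]
  yaw: [-0.034,-0.034,-0.034,-0.034,-0.034,-0.034,-0.034,-0.034,-0.034]
  fingers: [-1,-1,-1,-1,-1,-1,-1,-1,-1]

```text
t: 2.65
eef_pos: [0.4679, -0.1305, 0.329]
orientation: [-0.0, 0.712, -0.702, 0.0]
ft_force: [0.3, 1.0, 0.3]
grip_width: 0.0002
grasp_force: 0.0
```

Run:
```python
from h import *
s,p,a=tcp();print(s["t"],p,a,s["joints"],s["ft_force"],s["grip_width"])
w=lerp([*p,a],[.464,-.13,.188,270],8)
rows(w)
```

```text
2.65 [ 0.46791411 -0.13053685  0.3290403 ] -89.19308879811904 [-2.72076580e-01 -8.19066814e-02 -1.39362708e-01  1.51281307e+00
  7.65830900e-05 -1.85695616e+00] [0.33084985 1.00290974 0.32015426] 0.00020249569567013905
[[-0.0002, 0.0016, 0.0588], [-0.0013, 0.001, 0.0588], [-0.0016, -0.0002, 0.0588], [-0.001, -0.0013, 0.0588], [0.0002, -0.0016, 0.0588], [0.0013, -0.001, 0.0588], [0.0016, 0.0002, 0.0588], [0.001, 0.0013, 0.0588]]
[np.float64(-0.2494), np.float64(-0.2494), np.float64(-0.2494), np.float64(-0.2494), np.float64(-0.2494), np.float64(-0.2494), np.float64(-0.2494), np.float64(-0.2494)]
```

Request:
send_rows:
  xyz:
    - [0,0,0.059]
    - [0,0,0.059]
    - [0,0,0.059]
    - [0,0,0.059]
    - [0,0,0.059]
    - [0,0,0.059]
    - [0,0,0.059]
    - [0,0,0.057]
    - [-0.05,0.01,0]
    - [-0.05,0,0]
  yaw: [0,0,0,0,0,0,0,0,0.002,0.002]
  fingers: [-1,-1,-1,-1,-1,-1,-1,-1,-1,-1]

```text
t: 3.65
eef_pos: [0.4639, -0.0986, 0.1874]
orientation: [-0.0, -0.706, 0.708, 0.001]
ft_force: [0.7, 0.6, 1.0]
grip_width: -0.0001
grasp_force: 0.0
```

```bash
cat >> h.py <<'E'
def arc(com,ph0,ph1,n,d=.062,k=.055,off=.0585,z=.188):
    """finger path turning the block clockwise from ph0 to ph1 (deg from long axis = +x)"""
    o=[];f0=np.radians(ph0)
    for i in range(1,n+1):
        f=np.radians(ph0+(ph1-ph0)*i/n)
        c=np.array(com)+k*np.array([np.cos(f0)-np.cos(f),np.sin(f)-np.sin(f0)])
        R=np.array([[np.cos(f),np.sin(f)],[-np.sin(f),np.cos(f)]])
        o.append([*(c+R@[-d,-off]),z,-90-np.degrees(f)])
    return o
E
python3 - <<'E'
from h import *
s,p,a=tcp();print(s["t"],p,a,s["ft_force"])
w=lerp([*p,a],[.466,-.0945,.188,-90],2)+arc([.528,-.036],0,14,8)
rows(w);w2=arc([.528+.055*(1-np.cos(.2443)),-.036+.055*np.sin(.2443)],14,31.5,10)
rows(w2,w[-1]);print(w2[-1])
E
```

```text
3.65 [ 0.46389508 -0.09864456  0.18740009] -90.21630648796301 [0.65776827 0.56275321 1.00480842]
[[-0.0069, -0.0035, -0.001], [-0.0069, -0.0035, -0.001], [-0.012, 0.0058, -0.0], [-0.012, 0.0058, -0.0], [-0.012, 0.0058, -0.0], [-0.012, 0.0058, -0.0], [-0.012, 0.0058, -0.0], [-0.012, 0.0058, -0.0], [-0.012, 0.0058, -0.0], [-0.012, 0.0058, -0.0]]
[np.float64(-0.0006), np.float64(-0.0006), np.float64(0.0097), np.float64(0.0097), np.float64(0.0097), np.float64(0.0097), np.float64(0.0097), np.float64(0.0097), np.float64(0.0097), np.float64(0.0097)]
[[-0.012, 0.0058, -0.0], [-0.012, 0.0058, -0.0], [-0.012, 0.0058, -0.0], [-0.012, 0.0058, -0.0], [-0.012, 0.0058, -0.0], [-0.012, 0.0058, -0.0], [-0.012, 0.0058, -0.0], [-0.012, 0.0058, -0.0], [-0.012, 0.0058, -0.0], [-0.012, 0.0058, -0.0]]
[np.float64(0.0097), np.float64(0.0097), np.float64(0.0097), np.float64(0.0097), np.float64(0.0097), np.float64(0.0097), np.float64(0.0097), np.float64(0.0097), np.float64(0.0097), np.float64(0.0097)]
[np.float64(0.45267432146123127), np.float64(-0.02474957748996616), 0.188, np.float64(-121.5)]
```

Request:
send_rows:
  xyz:
    - [-0.007,-0.0035,-0.001]
    - [-0.007,-0.0035,-0.001]
    - [-0.012,0.006,0]
    - [-0.012,0.006,0]
    - [-0.012,0.006,0]
    - [-0.012,0.006,0]
    - [-0.012,0.006,0]
    - [-0.012,0.006,0]
    - [-0.012,0.006,0]
    - [-0.012,0.006,0]
  yaw: [0,0,0.01,0.01,0.01,0.01,0.01,0.01,0.01,0.01]
  fingers: [-1,-1,-1,-1,-1,-1,-1,-1,-1,-1]

```text
t: 4.65
eef_pos: [0.4555, -0.0654, 0.1889]
orientation: [-0.001, -0.611, 0.792, -0.001]
ft_force: [-0.7, -6.4, 0.1]
grip_width: -0.0001
grasp_force: 3.4
```

Run:
```python
from h import *
s,p,a=tcp();print(s["t"],p,a,s["ft_force"])
c=env.capture("top");b,e=block(c,[.53,-.02,-1.8]);print("block",b,e)
overlay(c,[(b,B)],"fit1.png")
```

```text
4.65 [ 0.45549737 -0.06539395  0.18894594] -104.67785303187414 [-0.73155303 -6.41120797  0.09010196]Traceback (most recent call last):
  File "<stdin>", line 3, in <module>
  File "h.py", line 33, in block
    f=c["frame"].astype(int);return fit(c,p0,(.095,.15,.045),(f[...,2]>f[...,0]*.9-2)&(f[...,2]>48),25)
                                    ~~~^^^^^^^^^^^^^^^^^^^^^^^^^^^^^^^^^^^^^^^^^^^^^^^^^^^^^^^^^^^^^^^^
  File "h.py", line 23, in fit
    k=max(cs,key=cv2.contourArea);pts=cv2.convexHull(k)[:,0].astype(float)
ValueError: max() iterable argument is empty
```

Run:
```python
from h import *
a=env.capture("top")["frame"];b=env.capture("scene")["frame"]
cv2.imwrite("pics/two.png",cv2.resize(np.hstack([a[80:300,130:390],b[80:300,110:370]]),(800,338))[:,:,::-1])
```

```text
(no output)
```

View pics/two.png

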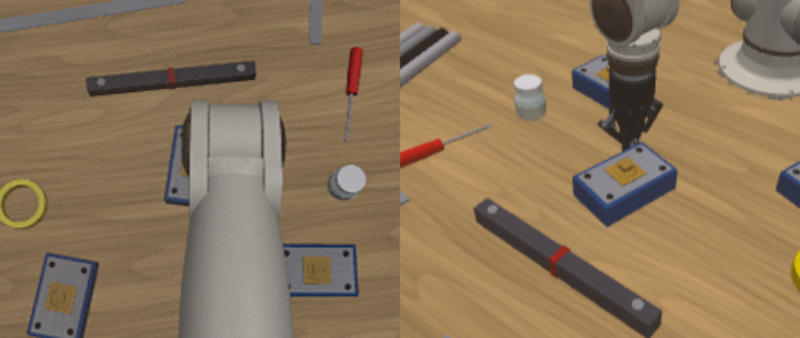

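The top view is blocked by the arm. The scene view shows the block clear at about (256,198) full-frame, in contact with the finger, so I'll fit in that view.

```bash
cat > look.py <<'E'
import sys
from h import *
p0=[float(v) for v in sys.argv[1:4]]
s,p,a=tcp();print("t",s["t"],"tcp",p.round(4),round(a,1),"F",np.round(s["ft_force"],1))
c=env.capture("scene");b,e=block(c,p0);f,e2=fence(c,[.7168,-.0015,-.022])
phi=-90-np.degrees(b[2]);print("block",b.round(4),"phi",round(phi,1),"err",round(e,2),"fence",f.round(4),round(e2,2))
f=np.radians(phi);d=p[:2]-b[:2]
print("finger in block: along",d@[np.cos(f),-np.sin(f)],"normal",d@[np.sin(f),np.cos(f)])
if len(sys.argv)>4: overlay(c,[(b,B),(f_,F)] if 0 else [(b,B)],sys.argv[4],170,150)
E
python3 look.py .53 -.02 -1.8 fit1.png
```

```text
t 4.8 tcp [ 0.4555 -0.0651  0.1889] -104.6 F [-2.5 -3.8  2.1]
block [ 0.5264 -0.0228 -1.8221] phi 14.4 err 0.54 fence [ 7.163e-01  3.000e-04 -2.130e-02] 0.57
finger in block: along -0.058193611827498826 normal -0.05860297090007426
```

View pics/fit1.png

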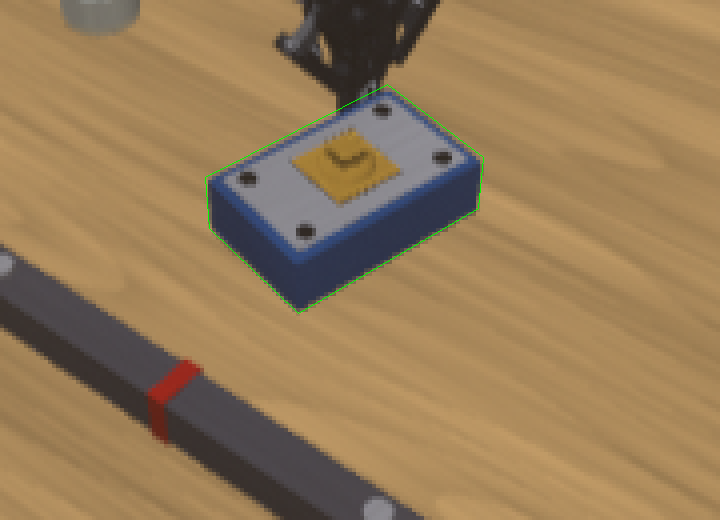

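Request:
send_rows:
  xyz:
    - [-0.012,0.007,0]
    - [-0.012,0.007,0]
    - [-0.012,0.007,0]
    - [-0.012,0.007,0]
    - [-0.012,0.007,0]
    - [-0.012,0.006,0]
    - [-0.012,0.006,0]
    - [-0.012,0.006,0]
    - [-0.012,0.006,0]
    - [-0.012,0.006,0]
  yaw: [0.01,0.01,0.01,0.01,0.01,0.01,0.01,0.01,0.01,0.01]
  fingers: [-1,-1,-1,-1,-1,-1,-1,-1,-1,-1]

```text
t: 5.85
eef_pos: [0.4512, -0.0248, 0.1889]
orientation: [-0.001, -0.48, 0.877, -0.001]
ft_force: [-4.0, -8.4, 3.5]
grip_width: -0.0001
grasp_force: 4.2
```

Request:
send_rows:
  xyz:
    - [-0.012,0.006,0]
    - [-0.012,0.006,0]
    - [-0.012,0.006,0]
    - [-0.012,0.006,0]
    - [-0.012,0.006,0]
    - [-0.012,0.006,0]
    - [-0.012,0.006,0]
    - [-0.012,0.006,0]
  yaw: [0.01,0.01,0.01,0.01,0.01,0.01,0.01,0.01]
  fingers: [-1,-1,-1,-1,-1,-1,-1,-1]

```text
t: 6.65
eef_pos: [0.4578, 0.0066, 0.1889]
orientation: [-0.001, -0.366, 0.931, -0.001]
ft_force: [-5.8, -7.7, 5.9]
grip_width: 0.0003
grasp_force: 4.9
```

```bash
python3 look.py .54 .005 -2.35
```

```text
t 6.65 tcp [0.4578 0.0066 0.1889] -137.0 F [-5.8 -7.7  5.9]
block [ 5.3890e-01  1.6000e-03 -2.4059e+00] phi 47.9 err 0.45 fence [ 7.163e-01  3.000e-04 -2.270e-02] 0.61
finger in block: along -0.05817600821868447 normal -0.05672326041653602
```

Request:
send_rows:
  xyz:
    - [-0.012,0.006,0]
    - [-0.012,0.006,0]
    - [-0.012,0.006,0]
    - [-0.012,0.006,0]
    - [-0.012,0.006,0]
    - [-0.012,0.006,0]
    - [-0.012,0.006,0]
    - [-0.012,0.006,0]
    - [-0.012,0.006,0]
    - [-0.012,0.006,0]
  yaw: [0.01,0.01,0.01,0.01,0.01,0.01,0.01,0.01,0.01,0.01]
  fingers: [-1,-1,-1,-1,-1,-1,-1,-1,-1,-1]

```text
t: 7.7
eef_pos: [0.4766, 0.042, 0.1889]
orientation: [-0.001, -0.216, 0.976, -0.0]
ft_force: [-9.4, -5.9, 7.6]
grip_width: 0.0002
grasp_force: 5.6
```

Request:
send_rows:
  xyz:
    - [-0.012,0.006,0]
    - [-0.012,0.006,0]
    - [-0.012,0.006,0]
    - [-0.012,0.006,0]
    - [-0.012,0.006,0]
    - [-0.012,0.006,0]
    - [-0.012,0.006,0]
    - [-0.012,0.006,0]
    - [-0.012,0.006,0]
    - [-0.012,0.006,0]
  yaw: [0.01,0.01,0.01,0.01,0.01,0.01,0.01,0.01,0.01,0.01]
  fingers: [-1,-1,-1,-1,-1,-1,-1,-1,-1,-1]

```text
t: 8.7
eef_pos: [0.5055, 0.0698, 0.1889]
orientation: [-0.002, -0.061, 0.998, -0.0]
ft_force: [-11.0, -3.0, 9.6]
grip_width: -0.0
grasp_force: 5.8
```

```bash
python3 look.py .57 .012 -3.0
```

```text
t 8.7 tcp [0.5055 0.0698 0.1889] -173.0 F [-11.   -3.    9.6]
block [ 0.5656  0.0174 -3.0471] phi 84.6 err 0.49 fence [ 7.163e-01  3.000e-04 -2.320e-02] 0.6
finger in block: along -0.05786500756027507 normal -0.054920822667531156
```

Run:
```python
from h import *
s,p,a=tcp();z=.188;A=-181.3
w=[[*(p[:2]+[-.02,.002]),z,a],[.482,.105,z,A+4],[.485,.135,z,A],[.52,.137,z,A],[.56,.135,z,A],[.585,.13,z,A],[.585,.12,z,A],[.585,.114,z,A],[.585,.110,z,A],[.585,.107,z,A]]
rows(w)
```

```text
[[0.0654, 0.0146, 0.0027], [-0.0, 0.1105, -0.0], [-0.0147, 0.0994, -0.0], [-0.1165, 0.0093, -0.0], [-0.1335, -0.0036, -0.0], [-0.0837, -0.0148, -0.0], [-0.0008, -0.0333, -0.0], [-0.0005, -0.02, -0.0], [-0.0003, -0.0133, -0.0], [-0.0002, -0.01, -0.0]]
[np.float64(-0.0), np.float64(0.0233), 0.0222, -0.0, -0.0, -0.0, -0.0, -0.0, -0.0, -0.0]
```

Request:
send_rows:
  xyz:
    - [0.065,0.015,0]
    - [0,0.11,0]
    - [-0.015,0.1,0]
    - [-0.117,0.009,0]
    - [-0.133,-0.004,0]
    - [-0.084,-0.015,0]
    - [-0.001,-0.033,0]
    - [0,-0.02,0]
    - [0,-0.013,0]
    - [0,-0.01,0]
  yaw: [0,0.023,0.022,0,0,0,0,0,0,0]
  fingers: [-1,-1,-1,-1,-1,-1,-1,-1,-1,-1]

```text
t: 9.75
eef_pos: [0.5847, 0.1071, 0.1889]
orientation: [-0.0, 0.009, 1.0, 0.0]
ft_force: [0.1, 0.2, -0.1]
grip_width: -0.0001
grasp_force: 0.0
```

Request:
send_rows:
  xyz:
    - [0,-0.01,0]
    - [0,-0.01,0]
    - [0,-0.01,0]
    - [0,-0.01,0]
  yaw: [0,0,0,0]
  fingers: [-1,-1,-1,-1]

```text
t: 10.15
eef_pos: [0.5848, 0.0966, 0.189]
orientation: [0.0, 0.008, 1.0, 0.001]
ft_force: [1.6, 8.6, -2.8]
grip_width: -0.0002
grasp_force: 4.0
```

```bash
python3 look.py .566 .01 -3.1
```

```text
t 10.15 tcp [0.5848 0.0966 0.189 ] 179.1 F [ 1.6  8.6 -2.8]
block [ 0.5654  0.0089 -3.0954] phi 87.4 err 3.24 fence [ 7.163e-01  3.000e-04 -2.320e-02] 0.6
finger in block: along -0.08670821986443313 normal 0.023431996731040163
```

Request:
send_rows:
  xyz:
    - [0,-0.01,0]
    - [0,-0.008,0]
    - [0,0.05,0]
    - [0.005,0.08,0]
    - [0.117,0.02,0]
    - [0.117,0,0]
    - [0.133,0,0]
    - [0.02,-0.1,0]
    - [0,-0.11,0]
    - [0,-0.12,0]
  yaw: [0,0,0,0,0,0,0,0,0,0]
  fingers: [-1,-1,-1,-1,-1,-1,1,1,1,1]

```text
t: 11.2
eef_pos: [0.4657, 0.0385, 0.1892]
orientation: [0.001, 0.008, 1.0, -0.0]
ft_force: [0.5, -0.2, 1.3]
grip_width: 0.0582
grasp_force: 0.0
```

```bash
python3 look.py .566 .005 -3.1
python3 - <<'E'
from h import *
print(env.sense()["grip_width"])
rows([[.475,.003,.182,-181.3],[.485,.003,.182,-181.3]])
E
```

```text
t 11.2 tcp [0.4657 0.0385 0.1892] 179.1 F [ 0.5 -0.2  1.3]
block [ 0.5649  0.0036 -3.1124] phi 88.3 err 0.46 fence [ 7.163e-01  4.000e-04 -2.290e-02] 0.61
finger in block: along -0.03774188278761631 normal -0.09808360016228178
0.06560104393827552
[[-0.0331, -0.1055, 0.0237], [-0.0333, 0.0008, -0.0]]
[np.float64(0.0014), -0.0]
```

Request:
send_rows:
  xyz:
    - [-0.033,-0.105,0.024]
    - [-0.033,0,0]
    - [-0.02,0,0]
    - [-0.015,0,0]
    - [-0.015,0,0]
    - [-0.01,0,0]
    - [-0.01,0,0]
    - [-0.01,0,0]
    - [-0.01,0,0]
    - [-0.01,0,0]
  yaw: [0,0,0,0,0,0,0,0,0,0]
  fingers: [1,1,1,1,1,1,1,1,1,1]

```text
t: 12.25
eef_pos: [0.514, 0.0067, 0.1813]
orientation: [-0.003, 0.008, 1.0, 0.001]
ft_force: [-15.5, 2.0, 9.7]
grip_width: 0.0854
grasp_force: 8.0
```

```bash
python3 look.py .57 .005 -3.12 fit2.png
```

```text
t 12.25 tcp [0.514  0.0067 0.1813] 179.0 F [-15.5   2.    9.7]
block [ 5.7060e-01  1.7000e-03 -3.1537e+00] phi 90.7 err 0.47 fence [ 7.163e-01  3.000e-04 -2.130e-02] 0.57
finger in block: along -0.004356369511197732 normal -0.05664402079748102
```

View pics/fit2.png

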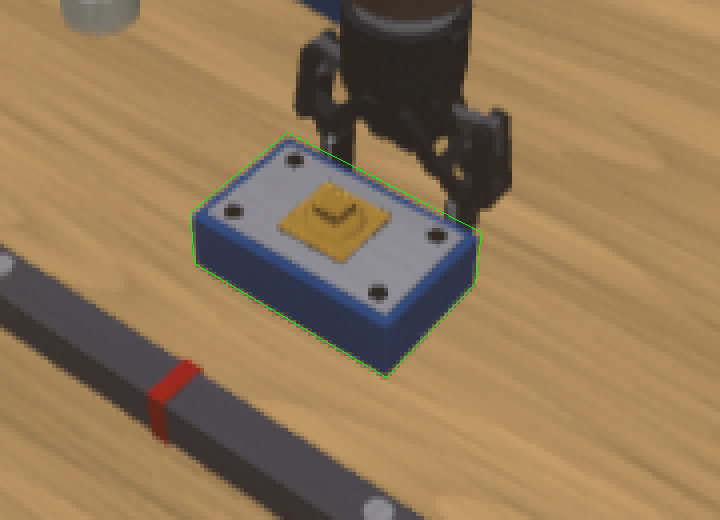

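The picture shows the two open fingers flat on the near long side, clear of the adapter, with the block nearly parallel to the fence and opposite the red mark.

Request:
send_rows:
  xyz:
    - [-0.011,0,0]
    - [-0.011,0,0]
    - [-0.011,0,0]
    - [-0.011,0,0]
    - [-0.011,0,0]
    - [-0.011,0,0]
    - [-0.011,0,0]
    - [-0.011,0,0]
    - [-0.011,0,0]
    - [-0.011,0,0]
  yaw: [0,0,0,0,0,0,0,0,0,0]
  fingers: [1,1,1,1,1,1,1,1,1,1]

```text
t: 13.3
eef_pos: [0.5469, 0.0057, 0.1813]
orientation: [-0.003, 0.009, 1.0, 0.0]
ft_force: [-16.1, 0.9, 9.6]
grip_width: 0.0852
grasp_force: 7.9
```

Request:
send_rows:
  xyz:
    - [-0.011,0,0]
    - [-0.011,0,0]
    - [-0.011,0,0]
    - [-0.011,0,0]
    - [-0.011,0,0]
    - [-0.011,0,0]
    - [-0.011,0,0]
    - [-0.011,0,0]
    - [-0.011,0,0]
    - [-0.011,0,0]
  yaw: [0,0,0,0,0,0,0,0,0,0]
  fingers: [1,1,1,1,1,1,1,1,1,1]

```text
t: 14.3
eef_pos: [0.5799, 0.0052, 0.1812]
orientation: [-0.003, 0.009, 1.0, 0.0]
ft_force: [-15.2, 1.2, 9.0]
grip_width: 0.0851
grasp_force: 7.7
```

```bash
python3 look.py .635 .001 -3.16
```

```text
t 14.3 tcp [0.5799 0.0052 0.1812] 179.0 F [-15.2   1.2   9. ]
block [ 0.6649  0.0224 -3.0754] phi 86.2 err 24.42 fence [ 0.7152  0.     -0.0189] 7.89
finger in block: along 0.011588143551005492 normal -0.0859186107899146
```

Request:
send_rows:
  xyz:
    - [-0.007,0,0]
    - [-0.006,0,0]
    - [-0.005,0,0]
    - [-0.005,0,0]
    - [-0.005,0,0]
    - [-0.005,0,0]
    - [-0.005,0,0]
    - [-0.005,0,0]
  yaw: [0,0,0,0,0,0,0,0]
  fingers: [1,1,1,1,1,1,1,1]

```text
t: 15.15
eef_pos: [0.5928, 0.0049, 0.1812]
orientation: [-0.003, 0.009, 1.0, -0.0]
ft_force: [-15.5, -0.9, 8.5]
grip_width: 0.0853
grasp_force: 7.6
```

Request:
send_rows:
  xyz:
    - [-0.003,0,0]
    - [-0.003,0,0]
    - [-0.003,0,0]
    - [-0.003,0,0]
  yaw: [0,0,0,0]
  fingers: [1,1,1,1]

```text
t: 15.55
eef_pos: [0.5964, 0.0048, 0.1812]
orientation: [-0.003, 0.009, 1.0, -0.0]
ft_force: [-15.3, -0.6, 8.3]
grip_width: 0.0857
grasp_force: 7.6
```

Still sliding freely at 15 N; continue in small steps until the force rises.

Request:
send_rows:
  xyz:
    - [-0.003,0,0]
    - [-0.003,0,0]
    - [-0.003,0,0]
  yaw: [0,0,0]
  fingers: [1,1,1]

```text
t: 15.85
eef_pos: [0.5973, 0.0048, 0.1812]
orientation: [-0.005, 0.009, 1.0, 0.0]
ft_force: [-33.4, 0.6, 20.3]
grip_width: 0.0853
grasp_force: 16.9
```

Run:
```python
from h import *
s,p,a=tcp();print(p,s["ft_force"])
c=env.capture("scene");q=w2px(c,[.68,0,.03]).astype(int);print(q)
im=c["frame"][q[1]-60:q[1]+60,q[0]-80:q[0]+80,::-1]
cv2.imwrite("pics/near.png",cv2.resize(im,(800,600),interpolation=cv2.INTER_CUBIC))
```

```text
[0.59734097 0.0048169  0.18119087] [-33.36555358   0.60469973  20.2835694 ]
[223 236]
```

View pics/near.png

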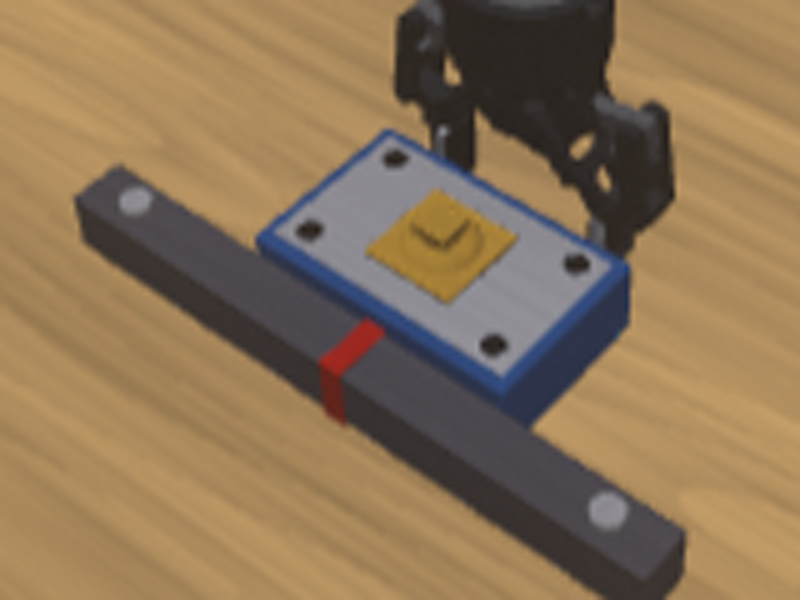

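Force rose from 15 N to 33 N, and the picture shows the block's long side against the fence with the red mark opposite the adapter. Next I'll back off, lift clear and check.

Request:
send_rows:
  xyz:
    - [0.01,0,0]
    - [0.03,0,0]
    - [0.1,0,0]
    - [0.1,0,0]
    - [0.1,0,-0.08]
    - [0.1,0,-0.16]
    - [0.06,0.1,-0.16]
    - [0,0.16,-0.1]
    - [0,0.16,0]
    - [0,0.16,0]
  yaw: [0,0,0,0,0,0,0,0,0,0]
  fingers: [1,1,1,1,1,1,1,1,1,1]

```text
t: 16.9
eef_pos: [0.4598, 0.1723, 0.3164]
orientation: [0.002, 0.009, 1.0, 0.001]
ft_force: [0.6, 0.2, -0.8]
grip_width: 0.0856
grasp_force: 0.0
```

```bash
cat > chk.py <<'E'
from h import *
s,p,a=tcp();print(s["t"],p)
fe=np.array([.7163,.0003,-.0222])
for n in ("top","scene"):
    c=env.capture(n);f=c["frame"].astype(int)
    # fit block top face only: bright grey plate rim -> blue edge mask, excluding dark fence
    m=(f[...,2]>f[...,0]*.9-2)&(f[...,2]>48)&~((f.max(2)<85)&(abs(f[...,2]-f[...,0])<14))
    try: b,e=fit(c,[.6538,.0017,-3.164],B,m,25);print(n,b.round(4),"yaw diff deg",np.degrees(b[2]+np.pi-fe[2]).round(2),e)
    except Exception as x: print(n,x)
    cv2.imwrite(f"pics/end_{n}.png",c["frame"][:,:,::-1])
# the four screw holes of the top, from the top view
c=env.capture("top")
q=w2px(c,[.68,0,.04]).astype(int);cv2.imwrite("pics/endcrop.png",cv2.resize(c["frame"][q[1]-55:q[1]+55,q[0]-75:q[0]+75,::-1],(800,587),interpolation=cv2.INTER_CUBIC))
for m in env.mark_of(c,"adapter")[:3]: print(px2w(c,*m["position"],.045),m["conf"])
E
python3 chk.py
```

```text
16.9 [0.45979595 0.17231716 0.31642354]
top [ 6.5980e-01 -2.2000e-03 -3.1603e+00] yaw diff deg 0.2 1.1484413157267743
scene [ 6.458e-01 -7.000e-04 -3.005e+00] yaw diff deg 9.1 2.1239945924415204
[ 0.65822698 -0.00679356  0.045     ] 0.71
```

View pics/endcrop.png

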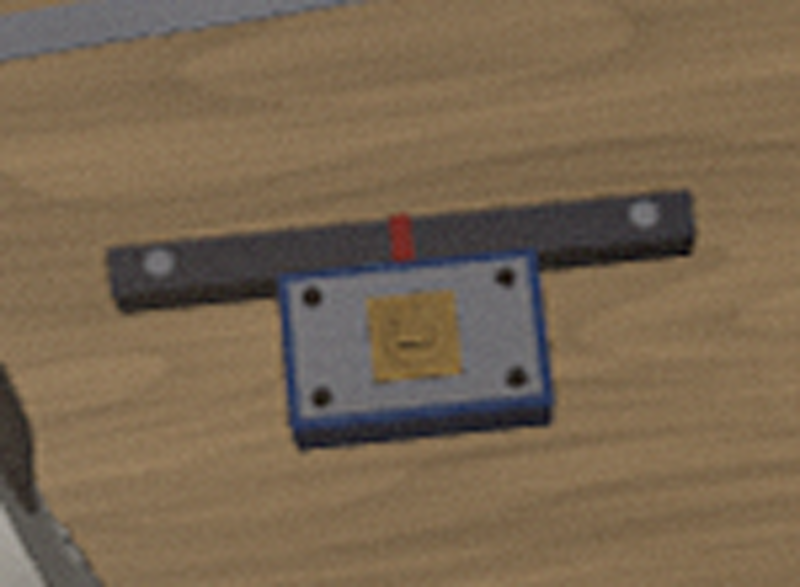

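The picture shows the long side flush along the fence (0.2° yaw difference). The block's middle is within about 5 mm of the red mark, and the arm is clear. Handing in.

```bash
python3 -c "
from rig import env
print(env.hand_in())"
```

```text
the job is handed in; nothing more can be done
None
```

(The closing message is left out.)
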